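# Clear the bath lid and hold it half open

## Robot

A 6-joint arm with a two-finger parallel gripper is mounted at the origin on the work surface. World frame = base frame: x ahead of the robot, y to its left, z up, the work surface at z = 0. Lengths are in m, angles in degrees, forces in N, time in s.
With the tool pointing down it reaches from about 0.375 to 0.9 m from the base axis. Payload 3.1 kg.
Tool frame: the origin (TCP) lies at the very end of the fingers, on their centre line; the grasp point (between the pads) lies bot.grip_point_offset behind it (bot.grip_point_offset is the distance from the TCP to the grasp point, in m); z points along the fingers, y is the line along which they close (so a half turn about z gives the same grasp; the last joint's range is limited). The gripper opens to 87 mm and grips with 3 to 60 N. Pads are 19 mm wide; open, the fingers measure 117 mm over their backs; the gripper's body (75 mm by 190 mm) begins 51 mm behind the grasp point.
Start: joints at [61.793, 30.224, 82.088, -0, 67.689, -10.227], TCP at [0.193, 0.594, 0.223] pointing down, gripper open.
Joint ranges: [-176.69, 176.69], [-43.24, 126.21], [12.49, 139.97], [-82, 262], [0, 151.66], [-163.58, 163.58]. Speed limits (degrees/s): [159.86, 159.86, 180, 180, 180, 180].

## Interface

Orientations are given as a 3x3 rotation matrix whose columns are the frame's x, y, z axes.
In Python, from rig import bot, viewer, ticket gives the robot as it stands.
- The arm moves only by the tool servo_tool, never from a script. Its argument "targets" is a list of rows, each an object with "offset": the shift along the tool's x, y, z in m, a list of three; "dr": the turn, a rotation vector about the tool's x, y, z in degrees, a list of three. In form: [{"offset": [x, y, z], "dr": [ax, ay, az]}, ...]. A call has 1 to 20 rows; each row is the pose to reach, as a shift and turn from the pose commanded when the call began, along the tool's axes at that moment; what a row does not reach only later rows make up. A row lasts 1/12 s, in which the tool goes at most 41.7 mm and 7.16 degrees, less where a joint would pass 70% of its speed; a pose out of reach is approached as far as the arm can. A call with a gripper value outside its range is refused whole. "gripper" is the gripper command: -1 is fully open, 1 is shut, values between are in proportion, set as the call begins (left out, the last holds). The fingers move at their own pace and stop on an object; the grip force is fixed at half the most. Time passes only in rows, so rows that repeat a pose let the fingers close. It gives the time, the measured TCP pose, the force, the opening and the grip force at its end, in the units of the state.
- bot.read_state(): the state, without advancing time (a new reading comes with each control period).
- viewer.capture(name): name is "scene" or "top" or "wrist"; returns a dict with "color" (480x640x3 uint8, red, green, blue), "camera_matrix" (3x3 intrinsics, pixels), "k1" (the pictures are not rectified: a ray, as slopes to the right and down, at radius r is drawn at 1 + k1 r^2 times it, then the intrinsics apply), "R" (3x3) and "t" (3): a world point X has camera coordinates R X + t. Camera axes: x right, y down, z forward; pixel columns grow to the right and rows downward; lengths in m; the calibration is good to about 2 mm. A picture is of the moment at which its call begins. There is no depth.
- ticket.hand_in(): hands the job in; it is judged then, once.
The state is a dict: "time_s": time; "joint_positions": joint angles; "qvel": joint speeds; "tau": joint torques, N m; "position": TCP position; "tcp_rot": TCP orientation; "force": force on the tool from outside, world axes, zero at the start; "moment": the same for the moment, N m; "opening": opening from 0.0 (shut) to 1.0 (fully open); "grasp_force": force on a finger pad.
Only numpy, scipy, OpenCV 4.12 (cv2) and the standard library are available. Lean on these libraries where they do the work, as an engineer would, in place of code of your own. Each camera call takes 0.05 s, during which the arm holds its last target. There are 200 camera calls.

## Task

Take the steel test cell off the lid of the heated bath and set it gently upright, flat on the floor of the blue tray; do not drop it, and keep the lid shut until then. Then lift the lid by its black bar handle to 45 degrees, give or take five (level with the green studs on the gauges beside the hinge), and keep holding it there: it falls shut if let go, so finish while still holding it still at that angle. Leave the jar, the bottle and the wrench where they are.

Things in the scene. Friction and masses are not known exactly. Their poses are not given: they have to be found in the camera images.
- bath: cream box-shaped sample bath, 220 (x) x 240 (y) x 130 high, fixed to the bench but standing at a different place and yaw each time; origin at the centre of its underside; its own -x face is the front with the controls, turned roughly towards the robot; its own z is up. A dark round-bar gauge arc (radius 90 about the hinge line, up to 90 above the bath's rim, bars 6 thick) stands at each side, at y = +-128, with a green ball of 16 diameter at 45 degrees, at bath x 46, z 194.
- lid (a joint): opening angle of the bath's steel lid: 0 is shut and level, grows as its front edge swings up and back, stop at 1.4 rad; 45 degrees is 0.785 rad. The lid is a plate of 220 x 236 x 10 and 0.4 to 0.7 kg, hinged along the bath's far (+x) upper edge; there is no spring or catch, and almost no friction: it falls shut under its weight from any angle. At 45 degrees the lid's underside is level with the green balls.
- lid_handle (a point): middle of the black bar handle on the lid: a round bar of 14 diameter, parallel to the hinge and to the bath's y axis, 110 long between the centres of its two end posts (14 diameter); its centre line lies 45 above the lid's upper face. When the lid is shut this point is at bath x -80, y 0, z 185; from the hinge line it is 190 towards the front and 55 up, and it moves in a circle about the hinge. The point's axes turn with the lid.
- lid_hinge (a point): middle of the hinge line, at the lid's underside: at bath x 110, y 0, z 130. The hinge line is parallel to the bath's y axis.
- cell: steel test cell, a plain upright cylinder of 44 diameter and 80 high with a brass band near the top, 0.35 to 0.6 kg; origin at the centre of its underside; it starts standing loose on the lid between handle and hinge, its underside at bath z 140.
- tray: blue square parking tray, 140 x 140 x 18 high, fixed to the bench, to the left or the right of the bath and nearer the robot; walls and floor 4 thick, black floor; origin at the centre of its underside, so its floor is 4 above the origin.
- jar: amber sample jar with a white cap, 56 diameter, 90 high, loose on the bench on the side opposite the tray; origin at the centre of its underside; leave alone.
- wrench: steel wrench lying loose on the bench to the left of the bath, roughly along x; origin under its middle; leave alone.
- bottle: white plastic bottle with a red cap, 60 diameter, 160 high, loose on the bench to the right of the bath; origin at the centre of its underside; leave alone.
There are look-alikes about, which are no part of the job. What is shaped like the cell but red or turquoise is not meant.

How it is judged:
By the outcome, as a careful person would: the job done as asked, in the order asked, and still so for the second after the job is handed in, while the arm keeps its last pose, push and grip.
It also fails if it takes over 54 s, if anything falls off the work surface, if the arm or the gripper's body presses on something with over 40 N, if the wrist force passes 120 N, or if a joint passes its speed limit or range.

## Working session

There is one attempt and no reset: what is moved stays moved. The work goes in short steps, Python scripts to look and compute and a tool call to move; the robot and the scene stay as the last step left them, time stands still between calls to the robot, and variables do not carry over. Pictures are saved under pics/ and viewed, at most 10 in all, crops included, and the job is handed in when it is done.

Besides the shell and the picture viewer there is one more tool, called as name([rows], argument=value, ...), one row to a line, values as JSON. servo_tool: Moves the arm, as the interface text tells. Its arguments: {"type":"object","properties":{"targets":{"type":"array"},"gripper":{"type":"number"}},"required":["targets"]}

```bash
ls; mkdir -p pics
python3 - <<'E'
from rig import bot, viewer
import cv2,pickle,numpy as np
print(bot.read_state(), bot.grip_point_offset)
for n in ("scene","top"):
    c=viewer.capture(n); pickle.dump(c,open(f"pics/{n}0.pkl","wb"))
    cv2.imwrite(f"pics/{n}0.png",c["color"][:,:,::-1]); print(n,c["camera_matrix"],c["k1"],c["R"],c["t"],-np.array(c["R"]).T@c["t"])
E
```

```text
pics
{'time_s': 0.0, 'joint_positions': array([ 6.17937880e+01,  3.02778616e+01,  8.21565211e+01, -2.02436607e-03,
        6.76895129e+01, -1.02306800e+01]), 'qvel': array([-0.11431225, -0.09818187, -0.13162904,  0.05594602, -0.06192206,
        0.06243907]), 'tau': array([ 1.50021508e-03, -4.40059912e+01, -1.76595998e+01,  6.35538809e-02,
        5.82436868e-02, -1.68347729e-04]), 'position': array([0.19254454, 0.59382737, 0.22158274]), 'tcp_rot': array([[-9.51192370e-01,  3.08596969e-01, -9.93237202e-04],
       [ 3.08598367e-01,  9.51190495e-01, -1.92105466e-03],
       [ 3.51926140e-04, -2.13380391e-03, -9.99997662e-01]]), 'force': array([ 0.42139303,  0.22860484, -0.07967891]), 'moment': array([ 0.0320718 ,  0.02997358, -0.03467311]), 'grasp_force': 0.0, 'opening': 0.998829753444107} 0.0187
scene [[457.64182685   0.         317.00158444]
 [  0.         457.64182685 236.98965318]
 [  0.           0.           1.        ]] -0.06176756175454868 [[-0.57076928  0.82110798 -0.00202652]
 [ 0.44714081  0.30874502 -0.8394889 ]
 [-0.68868536 -0.48006062 -0.54337306]] [ 0.37417375 -0.17655548  1.55158723] [1.36106745 0.4921295  0.69563261]
top [[608.57461088   0.         330.49158966]
 [  0.         608.57461088 257.5869093 ]
 [  0.           0.           1.        ]] -0.20042871889688452 [[ 0.08732397 -0.99617199 -0.00398743]
 [-0.97617676 -0.08477172 -0.19973152]
 [ 0.19862892  0.02133379 -0.97984255]] [-0.0406801   0.63625504  1.29966818] [ 0.36649805 -0.01431478  1.40038816]
```

View pics/scene0.png

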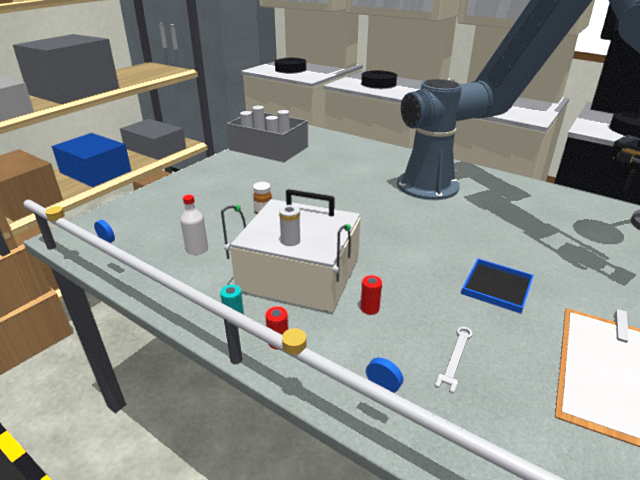

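View pics/top0.png

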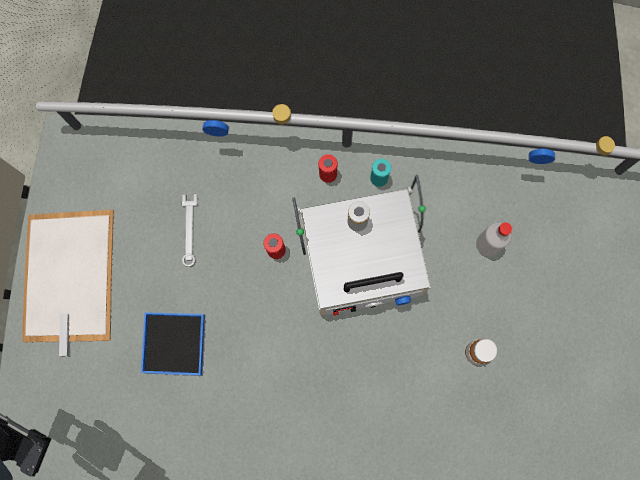

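The scene view shows the cell at about (290,211), the handle from (289,193) to (333,200), green balls at about (238,208) and (347,228), and the tray at about (497,285). In the top view the cell's top is at (359,209), the handle runs from (347,288) to (402,277), the balls are at (300,232) and (422,209), and the tray is at (174,344).

```bash
cat > h.py <<'E'
import cv2,pickle,numpy as np
def load(n): return pickle.load(open(f"pics/{n}.pkl","rb"))
def und(c,p): return cv2.undistortPoints(np.array(p,float).reshape(-1,1,2),np.array(c["camera_matrix"]),np.array([c["k1"],0,0,0.]))[:,0]
def proj(c,X):
    return cv2.projectPoints(np.array(X,float).reshape(-1,1,3),cv2.Rodrigues(np.array(c["R"]))[0],np.array(c["t"],float),np.array(c["camera_matrix"]),np.array([c["k1"],0,0,0.]))[0][:,0]
def tri(obs):
    A=[];b=[]
    for c,p in obs:
        R=np.array(c["R"]);t=np.array(c["t"]);C=-R.T@t
        d=R.T@np.append(und(c,p)[0],1);d/=np.linalg.norm(d);P=np.eye(3)-np.outer(d,d);A.append(P);b.append(P@C)
    X=np.linalg.lstsq(np.vstack(A),np.hstack(b),rcond=None)[0]
    return X,[np.round(proj(c,X)[0]-p,1) for c,p in obs]
def onz(c,p,z):
    R=np.array(c["R"]);C=-R.T@np.array(c["t"]);d=R.T@np.append(und(c,p)[0],1);return C+d*(z-C[2])/d[2]
def blobs(c,lo,hi,roi=None,amin=8):
    m=cv2.inRange(cv2.cvtColor(c["color"],cv2.COLOR_RGB2HSV),lo,hi)
    if roi: k=np.zeros_like(m);k[roi[1]:roi[3],roi[0]:roi[2]]=1;m*=k
    n,l,s,ce=cv2.connectedComponentsWithStats(m)
    return [(s[i,4],s[i,:4].tolist(),ce[i].round(1).tolist()) for i in range(1,n) if s[i,4]>=amin],m
E
python3 - <<'E'
from h import *
for n in("scene0","top0"):
    c=load(n); print(n,"green",blobs(c,(50,120,60),(75,255,255))[0])
    print("blue",[b for b in blobs(c,(105,150,60),(125,255,255))[0] if b[0]>100])
    print("brass",blobs(c,(15,60,60),(30,255,255),(270,190,390,250))[0])
    m=blobs(c,(105,150,60),(125,255,255),(450,250,550,320) if n=="scene0" else (130,300,220,390))[1]
    cn=max(cv2.findContours(m,0,2)[0],key=cv2.contourArea); print("tray quad",cv2.approxPolyDP(cn,5,True)[:,0].tolist())
s=cv2.resize(load("scene0")["color"][170:270,220:370],None,fx=5,fy=5,interpolation=2)
t=cv2.resize(load("top0")["color"][180:315,290:440],None,fx=5,fy=4.4,interpolation=2)
cv2.imwrite("pics/cs.png",s[:,:,::-1]);cv2.imwrite("pics/ct.png",t[:,:,::-1])
E
```

```text
scene0 green [(np.int32(24), [235, 205, 5, 6], [237.3, 207.6]), (np.int32(21), [345, 224, 5, 7], [347.4, 226.9])]
blue [(np.int32(2855), [52, 133, 79, 54], [91.8, 158.6]), (np.int32(283), [95, 220, 19, 22], [104.0, 230.4]), (np.int32(899), [461, 259, 73, 54], [497.0, 286.5]), (np.int32(843), [366, 358, 37, 34], [384.5, 373.5])]
brass [(np.int32(91), [279, 213, 21, 8], [289.3, 217.1])]
tray quad [[477, 259], [461, 292], [520, 312], [533, 275]]
top0 green [(np.int32(32), [419, 206, 6, 6], [421.5, 208.5]), (np.int32(40), [297, 228, 7, 8], [299.9, 231.4])]
blue [(np.int32(330), [203, 120, 25, 16], [215.1, 127.8]), (np.int32(323), [529, 148, 26, 16], [541.6, 155.9]), (np.int32(102), [395, 296, 16, 9], [402.6, 300.0]), (np.int32(553), [142, 313, 62, 62], [171.1, 342.9])]
brass [(np.int32(36), [348, 212, 21, 12], [356.9, 220.0])]
tray quad [[145, 313], [142, 371], [201, 374], [203, 315]]
```

View pics/cs.png

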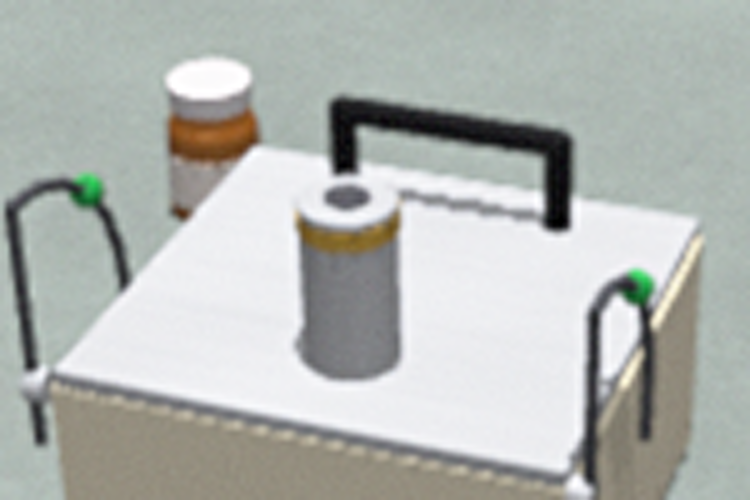

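View pics/ct.png

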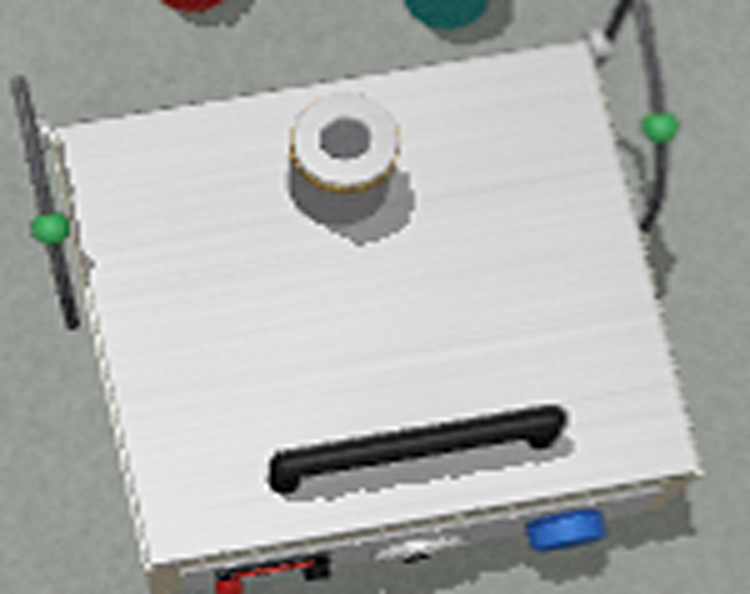

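```bash
cat > fit.py <<'E'
from h import *
from scipy.optimize import least_squares
s,t=load("scene0"),load("top0")
pts={"gL":[(347.4,226.9),(299.9,231.4)],"gR":[(237.3,207.6),(421.5,208.5)],
"celltop":[(289.6,210.2),(358.6,211.9)],"hL":[(331.2,198.6),(346.6,285.3)],"hR":[(288.2,191.2),(400.0,274.6)]}
T={}
for k,(a,b) in pts.items():
    T[k],e=tri([(s,a),(t,b)]);print(k,T[k].round(4),e)
qs=[[477,259],[461,292],[520,312],[533,275]];qt=[[201,374],[203,315],[145,313],[142,371]]
for a,b in zip(qs,qt):
    print("tray",*[x if isinstance(x,list) else x.round(4) for x in tri([(s,a),(t,b)])],onz(s,a,.018).round(3),onz(t,b,.018).round(3))
# bath pose from balls + handle (ground truth geometry)
B={"gL":(.046,.128,.194),"gR":(.046,-.128,.194),"hL":(-.08,.055,.185),"hR":(-.08,-.055,.185)}
def M(p,b): c,sn=np.cos(p[2]),np.sin(p[2]); return np.array([p[0]+c*b[0]-sn*b[1],p[1]+sn*b[0]+c*b[1],p[3]+b[2]])
f=lambda p:np.hstack([proj(c,M(p,B[k]))[0]-pts[k][i] for k in B for i,c in enumerate((s,t))])
r=least_squares(f,[.7,0,.2,0]);print("bath",r.x.round(4),np.degrees(r.x[2]),r.fun.round(1))
print("handle",M(r.x,(-.08,0,.185)),"hinge",M(r.x,(.11,0,.13)))
E
python3 fit.py
```

```text
gL [0.6594 0.0795 0.1953] [array([-0.3, -0. ]), array([-0.3,  0.1])]
gR [ 0.7297 -0.1659  0.1958] [array([-0.2, -0. ]), array([-0.2,  0.1])]
celltop [ 0.7043 -0.0365  0.2188] [array([-0.2, -0. ]), array([-0.2,  0.1])]
hL [ 0.5588 -0.0256  0.1857] [array([0.2, 0. ]), array([ 0.2, -0.1])]
hR [ 0.5893 -0.131   0.1875] [array([-0.2, -0. ]), array([-0.2,  0.1])]
tray [0.3522 0.2867 0.0156] [array([-0.5,  0. ]), array([-0.5,  0.1])] [0.355 0.288 0.018] [0.353 0.285 0.018]
tray [0.4885 0.298  0.0053] [array([0.5, 0. ]), array([ 0.5, -0.1])] [0.505 0.301 0.018] [0.487 0.296 0.018]
tray [0.4801 0.4352 0.0056] [array([ 1.5, -0. ]), array([ 1.3, -0.2])] [0.498 0.433 0.018] [0.478 0.434 0.018]
tray [0.3442 0.4246 0.0186] [array([-0.3,  0. ]), array([-0.3,  0. ])] [0.343 0.425 0.018] [0.344 0.424 0.018]
bath [ 0.6506 -0.0561  0.2802  0.0015] 16.056330090242447 [-0.3 -0.1 -0.4  0.1 -0.5  0.1  0.  -0.1  0.3 -0.3  0.1 -0.  -0.1  0.3
 -0.2  0.3]
handle [ 0.57375889 -0.07823278  0.18648537] hinge [ 0.75634704 -0.02568214  0.13148537]
```

Geometry checks out: handle z is 0.186 against 0.185 given, cell top 0.219 against 0.220, and the balls fit within 0.5 px. Next is the move helper, then going above the cell.

```bash
cat >> h.py <<'E'
from scipy.spatial.transform import Rotation as Ro
def Rd(az=16.06,tilt=0):
    """tool down, closing axis y at azimuth az; tilt>0 leans the tool's back end away from robot (turn about bath y)"""
    a=np.radians(az);y=np.array([np.cos(a),np.sin(a),0]);z=np.array([0,0,-1.]);R=np.column_stack([np.cross(y,z),y,z])
    return Ro.from_rotvec(np.radians(tilt)*np.array([-np.sin(a),np.cos(a),0])).as_matrix()@R
def rel(s,p,R):
    M=np.array(s["tcp_rot"]);return (M.T@(np.array(p)-s["position"])).round(4).tolist(),np.degrees(Ro.from_matrix(M.T@R).as_rotvec()).round(2).tolist()
E
python3 - <<'E'
from h import *
from rig import bot
s=bot.read_state()
for p in [(.193,.594,.34),(.704,-.0365,.33),(.704,-.0365,.1665)]: print(p,rel(s,p,Rd()))
E
```

```text
(0.193, 0.594, 0.34) ([-0.0003, 0.0, -0.1183], [-0.11, 0.04, 55.96])
(0.704, -0.0365, 0.33) ([-0.681, -0.442, -0.1077], [-0.11, 0.04, 55.96])
(0.704, -0.0365, 0.1665) ([-0.6811, -0.4417, 0.0558], [-0.11, 0.04, 55.96])
```

servo_tool([
  {"offset": [0, 0, -0.04], "dr": [0, 0, 0]},
  {"offset": [0, 0, -0.08], "dr": [0, 0, 4]},
  {"offset": [-0.03, -0.02, -0.11], "dr": [0, 0, 8]},
  {"offset": [-0.06, -0.04, -0.11], "dr": [0, 0, 12]},
  {"offset": [-0.09, -0.06, -0.11], "dr": [0, 0, 16]},
  {"offset": [-0.12, -0.08, -0.11], "dr": [0, 0, 20]},
  {"offset": [-0.15, -0.1, -0.11], "dr": [0, 0, 24]},
  {"offset": [-0.18, -0.12, -0.11], "dr": [0, 0, 28]},
  {"offset": [-0.21, -0.14, -0.11], "dr": [0, 0, 32]},
  {"offset": [-0.24, -0.16, -0.11], "dr": [0, 0, 36]},
  {"offset": [-0.27, -0.18, -0.11], "dr": [0, 0, 40]},
  {"offset": [-0.3, -0.2, -0.11], "dr": [0, 0, 44]},
  {"offset": [-0.33, -0.22, -0.11], "dr": [0, 0, 48]},
  {"offset": [-0.36, -0.24, -0.11], "dr": [0, 0, 52]},
  {"offset": [-0.39, -0.26, -0.11], "dr": [0, 0, 56]},
  {"offset": [-0.42, -0.28, -0.11], "dr": [0, 0, 56]},
  {"offset": [-0.45, -0.3, -0.11], "dr": [0, 0, 56]},
  {"offset": [-0.48, -0.32, -0.11], "dr": [0, 0, 56]},
  {"offset": [-0.51, -0.34, -0.11], "dr": [0, 0, 56]},
  {"offset": [-0.54, -0.36, -0.11], "dr": [0, 0, 56]},
], gripper=-1)

```text
time_s: 1.77
position: [0.5959, 0.0838, 0.332]
tcp_rot: [[-0.276, 0.961, -0.001], [0.961, 0.276, 0.0], [0.001, -0.001, -1.0]]
force: [0.3, 1.4, -0.3]
opening: 0.999
grasp_force: 0.0
```

Run:
```python
from h import *
from rig import bot
s=bot.read_state();print(s["time_s"],s["position"],s["joint_positions"])
for p in [(.704,-.0365,.33),(.704,-.0365,.1665)]: print(p,rel(s,p,Rd()))
```

```text
1.7667 [0.59587784 0.08377632 0.33201899] [-2.63058976e+00  2.25537358e+01  7.73468159e+01  6.97409431e-03
  8.01690084e+01 -1.86381445e+01]
(0.704, -0.0365, 0.33) ([-0.1454, 0.0708, 0.0019], [-0.06, -0.03, -0.05])
(0.704, -0.0365, 0.1665) ([-0.1455, 0.0709, 0.1654], [-0.06, -0.03, -0.05])
```

servo_tool([
  {"offset": [-0.03, 0.015, 0], "dr": [0, 0, 0]},
  {"offset": [-0.06, 0.03, 0], "dr": [0, 0, 0]},
  {"offset": [-0.09, 0.045, 0], "dr": [0, 0, 0]},
  {"offset": [-0.12, 0.06, 0], "dr": [0, 0, 0]},
  {"offset": [-0.14, 0.07, 0], "dr": [0, 0, 0]},
  {"offset": [-0.1455, 0.071, 0.01], "dr": [0, 0, 0]},
  {"offset": [-0.1455, 0.071, 0.03], "dr": [0, 0, 0]},
  {"offset": [-0.1455, 0.071, 0.05], "dr": [0, 0, 0]},
  {"offset": [-0.1455, 0.071, 0.06], "dr": [0, 0, 0]},
  {"offset": [-0.1455, 0.071, 0.06], "dr": [0, 0, 0]},
  {"offset": [-0.1455, 0.071, 0.06], "dr": [0, 0, 0]},
])

```text
time_s: 2.68
position: [0.703, -0.0341, 0.2718]
tcp_rot: [[-0.277, 0.961, -0.002], [0.961, 0.277, 0.001], [0.001, -0.002, -1.0]]
force: [0.2, -0.3, 0.8]
opening: 1.0
grasp_force: 0.0
```

Run:
```python
from h import *
from rig import bot,viewer
s=bot.read_state();print(s["time_s"],s["position"],s["joint_positions"])
for p in [(.704,-.0365,.1665)]: print(p,rel(s,p,Rd()))
c=viewer.capture("wrist");pickle.dump(c,open("pics/w1.pkl","wb"));cv2.imwrite("pics/w1.png",c["color"][:,:,::-1])
print(proj(c,[(.704,-.0365,.22),(.704,-.0365,.14),(.5738,-.0782,.1865)]).round(0))
```

```text
2.6833 [ 0.70304419 -0.03413848  0.2718118 ] [-1.18569286e+01  3.42631024e+01  6.61292265e+01  8.26779398e-03
  7.97341702e+01 -2.79175875e+01]
(0.704, -0.0365, 0.1665) ([-0.0027, 0.0005, 0.1053], [-0.11, -0.07, -0.0])
[[312. 272.]
 [312. 234.]
 [ 94. 259.]]
```

View pics/w1.png

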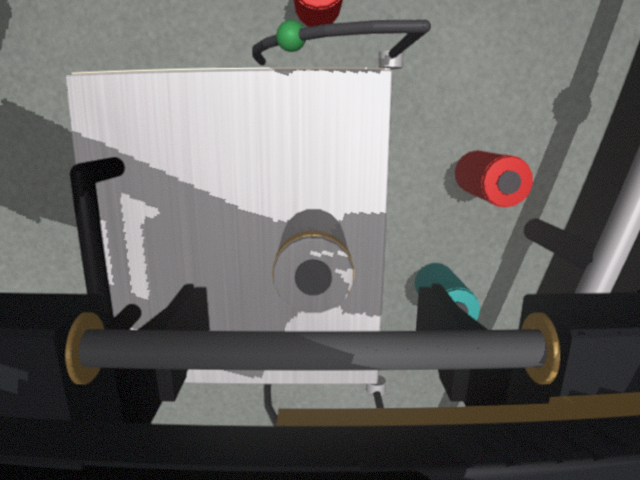

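The wrist view shows the cell's top at (313,273), against a predicted (312,272), so the position is confirmed. The fingers straddle it clear on both sides. I'll descend and grip.

servo_tool([
  {"offset": [-0.0025, 0.0005, 0.02], "dr": [0, 0, 0]},
  {"offset": [-0.0025, 0.0005, 0.04], "dr": [0, 0, 0]},
  {"offset": [-0.0025, 0.0005, 0.06], "dr": [0, 0, 0]},
  {"offset": [-0.0025, 0.0005, 0.08], "dr": [0, 0, 0]},
  {"offset": [-0.0025, 0.0005, 0.095], "dr": [0, 0, 0]},
  {"offset": [-0.0025, 0.0005, 0.105], "dr": [0, 0, 0]},
  {"offset": [-0.0025, 0.0005, 0.105], "dr": [0, 0, 0]},
  {"offset": [-0.0025, 0.0005, 0.105], "dr": [0, 0, 0]},
])

```text
time_s: 3.4
position: [0.7055, -0.0371, 0.1684]
tcp_rot: [[-0.276, 0.961, 0.001], [0.961, 0.276, -0.0], [-0.001, 0.001, -1.0]]
force: [-0.0, 1.3, 0.3]
opening: 1.002
grasp_force: 0.0
```

servo_tool([
  {"offset": [0, 0, 0], "dr": [0, 0, 0]},
  {"offset": [0, 0, 0], "dr": [0, 0, 0]},
  {"offset": [0, 0, 0], "dr": [0, 0, 0]},
  {"offset": [0, 0, 0], "dr": [0, 0, 0]},
  {"offset": [0, 0, 0], "dr": [0, 0, 0]},
  {"offset": [0, 0, 0], "dr": [0, 0, 0]},
  {"offset": [0, 0, 0], "dr": [0, 0, 0]},
  {"offset": [0, 0, 0], "dr": [0, 0, 0]},
], gripper=1)

```text
time_s: 4.07
position: [0.7046, -0.0372, 0.1676]
tcp_rot: [[-0.276, 0.961, -0.001], [0.961, 0.276, -0.0], [0.0, -0.001, -1.0]]
force: [-0.5, 0.3, 0.9]
opening: 0.498
grasp_force: 30.0
```

servo_tool([
  {"offset": [0, 0, -0.01], "dr": [0, 0, 0]},
  {"offset": [0, 0, -0.025], "dr": [0, 0, 0]},
  {"offset": [0, 0, -0.045], "dr": [0, 0, 0]},
  {"offset": [0, 0, -0.065], "dr": [0, 0, 0]},
  {"offset": [0, 0, -0.085], "dr": [0, 0, 0]},
  {"offset": [0, 0, -0.105], "dr": [0, 0, 0]},
  {"offset": [0, 0, -0.125], "dr": [0, 0, 0]},
  {"offset": [0, 0, -0.14], "dr": [0, 0, 0]},
  {"offset": [0, 0, -0.145], "dr": [0, 0, 0]},
  {"offset": [0, 0, -0.145], "dr": [0, 0, 0]},
])

```text
time_s: 4.9
position: [0.7053, -0.0371, 0.3138]
tcp_rot: [[-0.276, 0.961, 0.002], [0.961, 0.276, -0.0], [-0.001, 0.002, -1.0]]
force: [-0.6, 0.3, -5.0]
opening: 0.501
grasp_force: 30.0
```

Run:
```python
from h import *
from rig import bot,viewer
s=bot.read_state();print(s["time_s"],s["position"],s["force"],s["grasp_force"],s["opening"])
t=load("top0");q=np.array([onz(t,b,.018) for b in [[201.5,374.5],[203.5,314.5],[144.5,312.5],[141.5,371.5]]]);cc=q.mean(0);print(q.round(4),cc)
for z in (.31,.06,.031): print(z,rel(s,(cc[0],cc[1],z),Rd()))
```

```text
4.9 [ 0.70531169 -0.03714842  0.31383954] [-0.58869257  0.2916279  -4.98953303] 29.99996145721525 0.5014207390225576
[[0.3516 0.2838 0.018 ]
 [0.4883 0.2952 0.018 ]
 [0.4793 0.4357 0.018 ]
 [0.3431 0.4251 0.018 ]] [0.41557666 0.35995651 0.018     ]
0.31 ([0.4617, -0.1689, 0.0031], [0.11, 0.05, -0.04])
0.06 ([0.4619, -0.1693, 0.2531], [0.11, 0.05, -0.04])
0.031 ([0.4619, -0.1694, 0.2821], [0.11, 0.05, -0.04])
```

servo_tool([
  {"offset": [0.01, -0.004, 0], "dr": [0, 0, 0]},
  {"offset": [0.03, -0.011, 0], "dr": [0, 0, 0]},
  {"offset": [0.06, -0.022, 0], "dr": [0, 0, 0]},
  {"offset": [0.09, -0.033, 0], "dr": [0, 0, 0]},
  {"offset": [0.12, -0.044, 0], "dr": [0, 0, 0]},
  {"offset": [0.15, -0.055, 0], "dr": [0, 0, 0]},
  {"offset": [0.18, -0.066, 0], "dr": [0, 0, 0]},
  {"offset": [0.21, -0.077, 0], "dr": [0, 0, 0]},
  {"offset": [0.24, -0.088, 0], "dr": [0, 0, 0]},
  {"offset": [0.27, -0.099, 0], "dr": [0, 0, 0]},
  {"offset": [0.3, -0.11, 0], "dr": [0, 0, 0]},
  {"offset": [0.33, -0.121, 0], "dr": [0, 0, 0]},
  {"offset": [0.36, -0.132, 0], "dr": [0, 0, 0]},
  {"offset": [0.39, -0.143, 0], "dr": [0, 0, 0]},
  {"offset": [0.42, -0.154, 0], "dr": [0, 0, 0]},
  {"offset": [0.44, -0.161, 0], "dr": [0, 0, 0]},
  {"offset": [0.455, -0.167, 0], "dr": [0, 0, 0]},
  {"offset": [0.462, -0.169, 0], "dr": [0, 0, 0]},
  {"offset": [0.462, -0.169, 0], "dr": [0, 0, 0]},
  {"offset": [0.462, -0.169, 0], "dr": [0, 0, 0]},
])

```text
time_s: 6.57
position: [0.4145, 0.3598, 0.3117]
tcp_rot: [[-0.277, 0.961, -0.001], [0.961, 0.277, -0.002], [-0.001, -0.002, -1.0]]
force: [-0.4, 0.3, -5.4]
opening: 0.499
grasp_force: 30.0
```

servo_tool([
  {"offset": [0, 0, 0.01], "dr": [0, 0, 0]},
  {"offset": [0, 0, 0.03], "dr": [0, 0, 0]},
  {"offset": [0, 0, 0.055], "dr": [0, 0, 0]},
  {"offset": [0, 0, 0.08], "dr": [0, 0, 0]},
  {"offset": [0, 0, 0.105], "dr": [0, 0, 0]},
  {"offset": [0, 0, 0.13], "dr": [0, 0, 0]},
  {"offset": [0, 0, 0.155], "dr": [0, 0, 0]},
  {"offset": [0, 0, 0.18], "dr": [0, 0, 0]},
  {"offset": [0, 0, 0.205], "dr": [0, 0, 0]},
  {"offset": [0, 0, 0.22], "dr": [0, 0, 0]},
  {"offset": [0, 0, 0.23], "dr": [0, 0, 0]},
  {"offset": [0, 0, 0.24], "dr": [0, 0, 0]},
  {"offset": [0, 0, 0.24], "dr": [0, 0, 0]},
  {"offset": [0, 0, 0.24], "dr": [0, 0, 0]},
])

```text
time_s: 7.73
position: [0.4155, 0.36, 0.0725]
tcp_rot: [[-0.275, 0.961, 0.0], [0.961, 0.275, -0.0], [-0.0, 0.0, -1.0]]
force: [0.4, 0.7, -4.9]
opening: 0.501
grasp_force: 30.0
```

Run:
```python
from h import *
from rig import bot,viewer
s=bot.read_state();print(s["time_s"],s["position"],s["force"],s["grasp_force"],s["opening"])
print(rel(s,(.4155,.36,.031),Rd()))
a=[]
for n in("scene","top"):
    c=viewer.capture(n);pickle.dump(c,open(f"pics/{n}1.pkl","wb"));a.append(c["color"][(200 if n=="scene" else 260):,:][:200,(380 if n=="scene" else 60):][:,:250])
im=cv2.resize(np.vstack(a),None,fx=1.5,fy=1.5,interpolation=2);im=cv2.resize(np.hstack(a),None,fx=1.6,fy=1.6,interpolation=2)
cv2.imwrite("pics/p1.png",im[:,:,::-1])
```

```text
7.7333 [0.41554218 0.36001519 0.07247112] [ 0.4280828   0.72914062 -4.86898508] 29.999932232312858 0.5007175357304109
([-0.0, -0.0, 0.0415], [0.0, 0.0, -0.08])
```

View pics/p1.png

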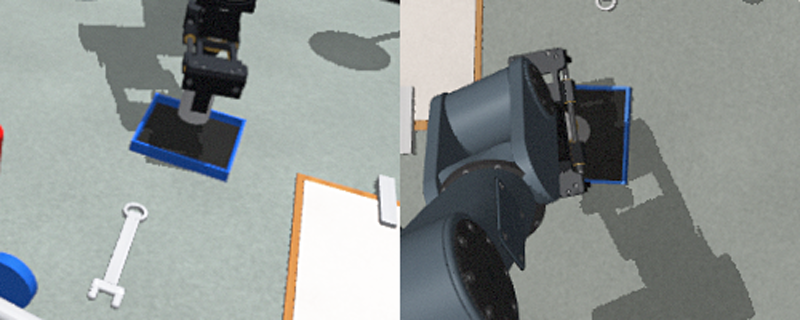

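The left crop shows the cell hanging over the tray's middle at (193,112), and the wrench at (120,255) is untouched. I'll lower the cell slowly.

servo_tool([
  {"offset": [0, 0, 0.01], "dr": [0, 0, 0]},
  {"offset": [0, 0, 0.02], "dr": [0, 0, 0]},
  {"offset": [0, 0, 0.028], "dr": [0, 0, 0]},
  {"offset": [0, 0, 0.034], "dr": [0, 0, 0]},
  {"offset": [0, 0, 0.036], "dr": [0, 0, 0]},
  {"offset": [0, 0, 0.037], "dr": [0, 0, 0]},
  {"offset": [0, 0, 0.037], "dr": [0, 0, 0]},
  {"offset": [0, 0, 0.037], "dr": [0, 0, 0]},
])

```text
time_s: 8.5
position: [0.4152, 0.3604, 0.0356]
tcp_rot: [[-0.276, 0.961, 0.0], [0.961, 0.276, 0.0], [0.0, 0.0, -1.0]]
force: [-0.0, 0.3, -4.7]
opening: 0.501
grasp_force: 30.0
```

servo_tool([
  {"offset": [0, 0, 0.001], "dr": [0, 0, 0]},
  {"offset": [0, 0, 0.002], "dr": [0, 0, 0]},
  {"offset": [0, 0, 0.002], "dr": [0, 0, 0]},
  {"offset": [0, 0, 0.003], "dr": [0, 0, 0]},
  {"offset": [0, 0, 0.003], "dr": [0, 0, 0]},
  {"offset": [0, 0, 0.003], "dr": [0, 0, 0]},
])

```text
time_s: 9.0
position: [0.415, 0.3602, 0.0326]
tcp_rot: [[-0.276, 0.961, -0.0], [0.961, 0.276, -0.0], [-0.0, -0.0, -1.0]]
force: [-0.6, 0.2, -5.3]
opening: 0.501
grasp_force: 30.0
```

servo_tool([
  {"offset": [0, 0, 0.001], "dr": [0, 0, 0]},
  {"offset": [0, 0, 0.001], "dr": [0, 0, 0]},
  {"offset": [0, 0, 0.001], "dr": [0, 0, 0]},
])

```text
time_s: 9.25
position: [0.4151, 0.3603, 0.0315]
tcp_rot: [[-0.276, 0.961, 0.0], [0.961, 0.276, 0.0], [-0.0, 0.0, -1.0]]
force: [-0.2, 0.6, -4.7]
opening: 0.497
grasp_force: 30.0
```

servo_tool([
  {"offset": [0, 0, 0.001], "dr": [0, 0, 0]},
  {"offset": [0, 0, 0.001], "dr": [0, 0, 0]},
  {"offset": [0, 0, 0.001], "dr": [0, 0, 0]},
])

```text
time_s: 9.5
position: [0.4151, 0.3603, 0.0315]
tcp_rot: [[-0.276, 0.961, 0.0], [0.961, 0.276, 0.0], [0.0, 0.0, -1.0]]
force: [-2.1, -1.6, 6.6]
opening: 0.498
grasp_force: 30.0
```

Contact with the tray floor: the force went from -4.7 to +6.6 N. Releasing and rising.

servo_tool([
  {"offset": [0, 0, -0.0005], "dr": [0, 0, 0]},
  {"offset": [0, 0, -0.0005], "dr": [0, 0, 0]},
  {"offset": [0, 0, -0.0005], "dr": [0, 0, 0]},
  {"offset": [0, 0, -0.0005], "dr": [0, 0, 0]},
  {"offset": [0, 0, -0.0005], "dr": [0, 0, 0]},
  {"offset": [0, 0, -0.0005], "dr": [0, 0, 0]},
  {"offset": [0, 0, -0.0005], "dr": [0, 0, 0]},
  {"offset": [0, 0, -0.0005], "dr": [0, 0, 0]},
], gripper=-1)

```text
time_s: 10.17
position: [0.415, 0.3603, 0.031]
tcp_rot: [[-0.276, 0.961, -0.0], [0.961, 0.276, -0.0], [-0.0, -0.0, -1.0]]
force: [-0.0, 1.2, -0.2]
opening: 0.971
grasp_force: 0.0
```

servo_tool([
  {"offset": [0, 0, -0.01], "dr": [0, 0, 0]},
  {"offset": [0, 0, -0.03], "dr": [0, 0, 0]},
  {"offset": [0, 0, -0.055], "dr": [0, 0, 0]},
  {"offset": [0, 0, -0.08], "dr": [0, 0, 0]},
  {"offset": [0, 0, -0.11], "dr": [0, 0, 0]},
  {"offset": [0, 0, -0.14], "dr": [0, 0, 0]},
  {"offset": [0, 0, -0.17], "dr": [0, 0, 0]},
  {"offset": [0, 0, -0.2], "dr": [0, 0, 0]},
  {"offset": [0, 0, -0.23], "dr": [0, 0, 0]},
  {"offset": [0, 0, -0.25], "dr": [0, 0, 0]},
  {"offset": [0, 0, -0.25], "dr": [0, 0, 0]},
])

```text
time_s: 11.08
position: [0.4173, 0.3617, 0.287]
tcp_rot: [[-0.276, 0.961, 0.01], [0.961, 0.276, 0.006], [0.003, 0.011, -1.0]]
force: [0.3, -0.1, 0.9]
opening: 1.0
grasp_force: 0.0
```

Run:
```python
from h import *
from rig import bot,viewer
s=bot.read_state();print(s["time_s"],s["position"],s["force"],s["opening"])
for z in (.28,.1665): print(rel(s,(.5738,-.0782,z),Rd()))
a=[]
for n in("scene","wrist"):
    c=viewer.capture(n);pickle.dump(c,open(f"pics/{n}2.pkl","wb"));a.append(c["color"][200:400,380:630] if n=="scene" else cv2.resize(c["color"],(267,200)))
im=cv2.resize(np.hstack(a),None,fx=1.5,fy=1.5,interpolation=2)
cv2.imwrite("pics/p2.png",im[:,:,::-1])
```

```text
11.0833 [0.41730476 0.3617286  0.28697049] [ 0.26237364 -0.05968706  0.87525694] 1.000280460624564
([-0.4661, 0.0289, 0.006], [0.63, -0.16, -0.03])
([-0.4664, 0.0276, 0.1195], [0.63, -0.16, -0.03])
```

View pics/p2.png

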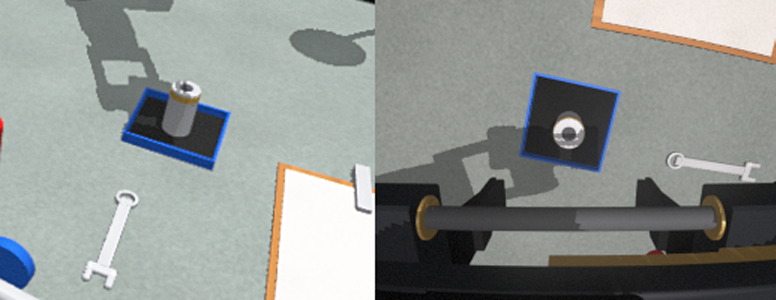

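The cell stands upright in the tray at about (180,110) in the left crop, clear of the walls. Next, the handle.

servo_tool([
  {"offset": [-0.01, 0.001, 0], "dr": [0, 0, 0]},
  {"offset": [-0.035, 0.002, 0], "dr": [0, 0, 0]},
  {"offset": [-0.07, 0.004, 0], "dr": [0, 0, 0]},
  {"offset": [-0.105, 0.007, 0], "dr": [0, 0, 0]},
  {"offset": [-0.14, 0.009, 0], "dr": [0, 0, 0]},
  {"offset": [-0.175, 0.011, 0], "dr": [0, 0, 0]},
  {"offset": [-0.21, 0.013, 0], "dr": [0, 0, 0]},
  {"offset": [-0.245, 0.015, 0], "dr": [0, 0, 0]},
  {"offset": [-0.28, 0.017, 0], "dr": [0, 0, 0]},
  {"offset": [-0.315, 0.02, 0], "dr": [0, 0, 0]},
  {"offset": [-0.35, 0.022, 0], "dr": [0, 0, 0]},
  {"offset": [-0.385, 0.024, 0], "dr": [0, 0, 0]},
  {"offset": [-0.42, 0.027, 0], "dr": [0, 0, 0]},
  {"offset": [-0.445, 0.028, 0], "dr": [0, 0, 0]},
  {"offset": [-0.46, 0.029, 0], "dr": [0, 0, 0]},
  {"offset": [-0.466, 0.029, 0], "dr": [0, 0, 0]},
  {"offset": [-0.466, 0.029, 0], "dr": [0, 0, 0]},
  {"offset": [-0.466, 0.029, 0], "dr": [0, 0, 0]},
  {"offset": [-0.466, 0.029, 0], "dr": [0, 0, 0]},
])

```text
time_s: 12.77
position: [0.5706, -0.078, 0.2807]
tcp_rot: [[-0.277, 0.961, -0.001], [0.961, 0.277, 0.001], [0.001, -0.001, -1.0]]
force: [-0.3, -0.0, -0.8]
opening: 1.003
grasp_force: 0.0
```

Run:
```python
from h import *
from rig import bot,viewer
s=bot.read_state();print(s["time_s"],s["position"],s["force"],s["joint_positions"])
print(rel(s,(.5738,-.0782,.1675),Rd()))
c=viewer.capture("wrist");pickle.dump(c,open("pics/w3.pkl","wb"))
im=c["color"].copy()
a=np.radians(16.06);h=np.array([.5738,-.0782,.1865]);d=np.array([-np.sin(a),np.cos(a),0])*.055
for p in proj(c,[h-d,h,h+d]): cv2.circle(im,tuple(int(v) for v in p.round()),3,(255,0,0),-1);print(p)
cv2.imwrite("pics/w3.png",im[:,:,::-1])
```

```text
12.7667 [ 0.5706095  -0.07798671  0.28072172] [-0.3462499  -0.04047368 -0.77429195] [-1.89125790e+01  2.28690231e+01  8.51717483e+01  3.39767261e-02
  7.20598472e+01 -3.50298392e+01]
([-0.0013, 0.0031, 0.1132], [-0.06, -0.08, 0.05])
[316.2424937  326.10653839]
[316.47243821 246.8185973 ]
[316.6996981  158.18056683]
```

View pics/w3.png

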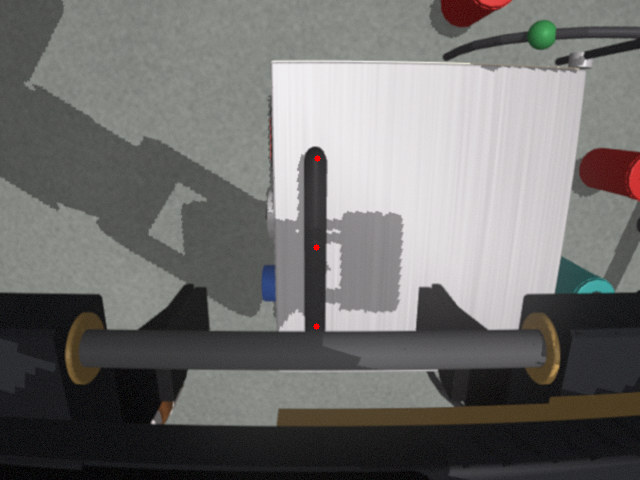

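The predicted points, around (316,247), lie on the handle bar's centre line and it is parallel to the fingers' faces. I'll descend and grip.

servo_tool([
  {"offset": [-0.001, 0.003, 0.02], "dr": [0, 0, 0]},
  {"offset": [-0.001, 0.003, 0.045], "dr": [0, 0, 0]},
  {"offset": [-0.001, 0.003, 0.07], "dr": [0, 0, 0]},
  {"offset": [-0.001, 0.003, 0.09], "dr": [0, 0, 0]},
  {"offset": [-0.001, 0.003, 0.105], "dr": [0, 0, 0]},
  {"offset": [-0.001, 0.003, 0.113], "dr": [0, 0, 0]},
  {"offset": [-0.001, 0.003, 0.114], "dr": [0, 0, 0]},
  {"offset": [-0.001, 0.003, 0.114], "dr": [0, 0, 0]},
  {"offset": [-0.001, 0.003, 0.114], "dr": [0, 0, 0]},
])

```text
time_s: 13.57
position: [0.5755, -0.0796, 0.1682]
tcp_rot: [[-0.277, 0.961, 0.002], [0.961, 0.277, -0.001], [-0.001, 0.002, -1.0]]
force: [0.2, -0.4, 0.5]
opening: 0.999
grasp_force: 0.0
```

servo_tool([
  {"offset": [0, 0, 0], "dr": [0, 0, 0]},
  {"offset": [0, 0, 0], "dr": [0, 0, 0]},
  {"offset": [0, 0, 0], "dr": [0, 0, 0]},
  {"offset": [0, 0, 0], "dr": [0, 0, 0]},
  {"offset": [0, 0, 0], "dr": [0, 0, 0]},
  {"offset": [0, 0, 0], "dr": [0, 0, 0]},
  {"offset": [0, 0, 0], "dr": [0, 0, 0]},
  {"offset": [0, 0, 0], "dr": [0, 0, 0]},
  {"offset": [0, 0, 0], "dr": [0, 0, 0]},
  {"offset": [0, 0, 0], "dr": [0, 0, 0]},
  {"offset": [0, 0, 0], "dr": [0, 0, 0]},
  {"offset": [0, 0, 0], "dr": [0, 0, 0]},
], gripper=1)

```text
time_s: 14.57
position: [0.5735, -0.08, 0.1669]
tcp_rot: [[-0.277, 0.961, -0.003], [0.961, 0.277, -0.001], [0.0, -0.003, -1.0]]
force: [-7.3, -4.5, 4.5]
opening: 0.173
grasp_force: 4.1
```

Run:
```python
from h import *
from rig import bot
s=bot.read_state();print(s["time_s"],s["position"],s["force"],s["opening"],s["grasp_force"])
# arc: grasp point moves rigidly about the hinge; tool tilts th*18/45
a=np.radians(16.06);ux=np.array([np.cos(a),np.sin(a),0]);
M=s["tcp_rot"];G=s["position"]-.0187*M[:,2]
H=np.array([.7563,-.0257,.1305]);r=np.array([(G-H)@ux,G[2]-H[2]]);print("r",r, "should be -.19,.055")
r=np.array([-.19,.055])
for th in np.arange(0,46,2.5):
    t=np.radians(th);d=np.array([r[0]*np.cos(t)+r[1]*np.sin(t),-r[0]*np.sin(t)+r[1]*np.cos(t)])-r
    R=Ro.from_rotvec(np.radians(th*18/45)*np.array([-np.sin(a),np.cos(a),0])).as_matrix()@M
    p=G+d[0]*ux+[0,0,d[1]]+.0187*R[:,2]
    print(th,*rel(s,p,R))
```

```text
14.5667 [ 0.57346363 -0.08001653  0.16690135] [-7.263743   -4.46561433  4.53062716] 0.17345005661275803 4.069361686706543
r [-0.19066718  0.05510125] should be -.19,.055
0.0 [0.0, 0.0, 0.0] [0.0, 0.0, 0.0]
2.5 [0.0, 0.0022, -0.0082] [1.0, 0.0, 0.0]
5.0 [0.0, 0.0048, -0.0164] [2.0, 0.0, 0.0]
7.5 [0.0, 0.0077, -0.0244] [3.0, 0.0, 0.0]
10.0 [0.0, 0.011, -0.0322] [4.0, 0.0, 0.0]
12.5 [0.0, 0.0147, -0.0399] [5.0, 0.0, 0.0]
15.0 [0.0, 0.0186, -0.0475] [6.0, 0.0, 0.0]
17.5 [0.0, 0.0229, -0.0548] [7.0, 0.0, 0.0]
20.0 [0.0, 0.0275, -0.0619] [8.0, 0.0, 0.0]
22.5 [0.0, 0.0324, -0.0689] [9.0, 0.0, 0.0]
25.0 [0.0, 0.0376, -0.0756] [10.0, 0.0, 0.0]
27.5 [0.0, 0.043, -0.082] [11.0, 0.0, 0.0]
30.0 [0.0, 0.0488, -0.0882] [12.0, 0.0, 0.0]
32.5 [0.0, 0.0548, -0.0941] [13.0, 0.0, 0.0]
35.0 [0.0, 0.0611, -0.0998] [14.0, 0.0, 0.0]
37.5 [0.0, 0.0676, -0.1052] [15.0, 0.0, 0.0]
40.0 [0.0, 0.0743, -0.1102] [16.0, 0.0, 0.01]
42.5 [0.0, 0.0812, -0.115] [17.0, 0.0, 0.01]
45.0 [0.0, 0.0884, -0.1195] [18.0, 0.0, 0.01]
```

servo_tool([
  {"offset": [0, 0, 0], "dr": [0, 0, 0]},
  {"offset": [0, 0, 0], "dr": [0, 0, 0]},
  {"offset": [0, 0, 0], "dr": [0, 0, 0]},
  {"offset": [0, 0, 0], "dr": [0, 0, 0]},
])

```text
time_s: 14.9
position: [0.5728, -0.0802, 0.1669]
tcp_rot: [[-0.277, 0.961, -0.004], [0.961, 0.277, -0.001], [0.0, -0.004, -1.0]]
force: [-3.9, -2.5, 2.4]
opening: 0.153
grasp_force: 30.0
```

servo_tool([
  {"offset": [0, 0.001, -0.004], "dr": [0.5, 0, 0]},
  {"offset": [0, 0.002, -0.008], "dr": [1, 0, 0]},
  {"offset": [0, 0.005, -0.0165], "dr": [2, 0, 0]},
  {"offset": [0, 0.0077, -0.0244], "dr": [3, 0, 0]},
  {"offset": [0, 0.011, -0.0322], "dr": [4, 0, 0]},
  {"offset": [0, 0.0147, -0.04], "dr": [5, 0, 0]},
  {"offset": [0, 0.0166, -0.0437], "dr": [5.5, 0, 0]},
  {"offset": [0, 0.0186, -0.0475], "dr": [6, 0, 0]},
  {"offset": [0, 0.0186, -0.0475], "dr": [6, 0, 0]},
  {"offset": [0, 0.0186, -0.0475], "dr": [6, 0, 0]},
])

```text
time_s: 15.73
position: [0.5905, -0.0752, 0.2145]
tcp_rot: [[-0.276, 0.955, -0.106], [0.961, 0.275, -0.03], [0.0, -0.111, -0.994]]
force: [-5.3, -4.3, -0.2]
opening: 0.149
grasp_force: 30.0
```

```bash
cat > ang.py <<'E'
from h import *
from rig import bot
s=bot.read_state();print(s["time_s"],s["position"],s["force"],s["moment"],s["opening"],s["grasp_force"],s["joint_positions"].round(1))
a=np.radians(16.06);ux=np.array([np.cos(a),np.sin(a),0])
G=s["position"]-.0187*s["tcp_rot"][:,2];H=np.array([.7563,-.0257,.1305]);r=np.array([(G-H)@ux,G[2]-H[2]])
print("radius",np.linalg.norm(r),"(.1978) lid deg",np.degrees(np.arctan2(r[1],-r[0]))-np.degrees(np.arctan2(.055,.19)))
E
python3 ang.py
```

```text
15.7333 [ 0.59051738 -0.07519467  0.21451873] [-5.26468413 -4.25600604 -0.23590053] [-0.73596834  1.06359471  0.05841785] 0.1494830089268197 30.000489950180054 [-16.2  31.   82.5  -3.6  72.  -31. ]
radius 0.19936387556916915 (.1978) lid deg 14.830089131831112
```

Run:
```python
import numpy as np
r=np.array([-.19,.055]);L=.0187
def P(th):
    t,k=np.radians(th),np.radians(th*.4)
    g=np.array([r[0]*np.cos(t)+r[1]*np.sin(t),r[0]*np.sin(t)-r[1]*np.cos(t)])  # y fwd, z down
    return g+L*np.array([-np.sin(k),np.cos(k)])
k=np.radians(6);c,s=np.cos(k),np.sin(k)
for th in np.arange(17.5,46,2.5):
    y,z=P(th)-P(15);y+=.001;print(th,round(y*c+z*s,4),round(-y*s+z*c,4),th*.4-6)
```

```text
17.5 0.0045 -0.0078 1.0
20.0 0.0083 -0.0154 2.0
22.5 0.0125 -0.0228 3.0
25.0 0.017 -0.03 4.0
27.5 0.0218 -0.0369 5.0
30.0 0.0269 -0.0437 6.0
32.5 0.0323 -0.0502 7.0
35.0 0.0379 -0.0565 8.0
37.5 0.0439 -0.0625 9.0
40.0 0.05 -0.0682 10.0
42.5 0.0565 -0.0736 11.0
45.0 0.0631 -0.0788 12.0
```

servo_tool([
  {"offset": [0, 0.0025, -0.004], "dr": [0.5, 0, 0]},
  {"offset": [0, 0.0045, -0.0078], "dr": [1, 0, 0]},
  {"offset": [0, 0.0083, -0.0154], "dr": [2, 0, 0]},
  {"offset": [0, 0.0125, -0.0228], "dr": [3, 0, 0]},
  {"offset": [0, 0.017, -0.03], "dr": [4, 0, 0]},
  {"offset": [0, 0.0218, -0.0369], "dr": [5, 0, 0]},
  {"offset": [0, 0.0269, -0.0437], "dr": [6, 0, 0]},
  {"offset": [0, 0.0323, -0.0502], "dr": [7, 0, 0]},
  {"offset": [0, 0.038, -0.0565], "dr": [8, 0, 0]},
  {"offset": [0, 0.044, -0.0625], "dr": [9, 0, 0]},
  {"offset": [0, 0.05, -0.0682], "dr": [10, 0, 0]},
  {"offset": [0, 0.0565, -0.0736], "dr": [11, 0, 0]},
  {"offset": [0, 0.06, -0.0763], "dr": [11.5, 0, 0]},
  {"offset": [0, 0.063, -0.0788], "dr": [12, 0, 0]},
  {"offset": [0, 0.063, -0.0788], "dr": [12, 0, 0]},
  {"offset": [0, 0.063, -0.0788], "dr": [12, 0, 0]},
  {"offset": [0, 0.063, -0.0788], "dr": [12, 0, 0]},
  {"offset": [0, 0.063, -0.0788], "dr": [12, 0, 0]},
  {"offset": [0, 0.063, -0.0788], "dr": [12, 0, 0]},
  {"offset": [0, 0.063, -0.0788], "dr": [12, 0, 0]},
])

```text
time_s: 17.4
position: [0.659, -0.0556, 0.2888]
tcp_rot: [[-0.275, 0.913, -0.301], [0.961, 0.261, -0.087], [-0.001, -0.313, -0.95]]
force: [-5.8, -2.6, 7.3]
opening: 0.146
grasp_force: 30.0
```

```bash
cat >> ang.py <<'E'
from rig import viewer
c=viewer.capture("scene");pickle.dump(c,open("pics/s4.pkl","wb"));cv2.imwrite("pics/s4.png",c["color"][:,:,::-1])
b,u=[.6506,-.0561,.0],np.array([-ux[1],ux[0],0])
# predicted lid front upper corners (bath y +-118) for 40,45,50 deg
for th in (40,45,50):
    t=np.radians(th);q=np.array([-.22,.0]);d=np.array([q[0]*np.cos(t)+q[1]*np.sin(t),-q[0]*np.sin(t)+q[1]*np.cos(t)])
    print(th,[proj(c,H+d[0]*ux+[0,0,d[1]]+sg*.118*u)[0].round(0) for sg in(1,-1)])
im=cv2.resize(c["color"][120:320,200:400],None,fx=3,fy=3,interpolation=2);cv2.imwrite("pics/s4c.png",im[:,:,::-1])
E
python3 ang.py
```

```text
17.4 [ 0.65897187 -0.0555827   0.28881652] [-5.75912995 -2.62194399  7.27033315] [-0.56861941  1.42927041  0.02304625] 0.14638303344646272 30.000221729278564 [-10.7  38.5  57.7  -8.3 100.1 -26.9]
radius 0.20051591198904478 (.1978) lid deg 45.27097396768485
40 [array([357., 172.]), array([258., 159.])]
45 [array([356., 169.]), array([255., 155.])]
50 [array([354., 166.]), array([252., 152.])]
```

View pics/s4.png

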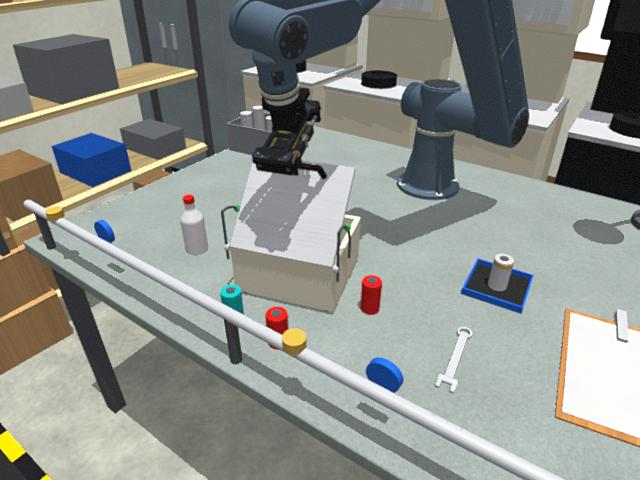

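The scene view shows the lid up, with its right free corner at about (355,168); the model predicts (356,169) at 45 degrees. The cell stands in the tray at (502,272), and the bottle and wrench are unmoved. I'll relieve the small radial push by 1 mm and check that it holds still.

servo_tool([
  {"offset": [0, -0.0007, -0.0007], "dr": [0, 0, 0]},
  {"offset": [0, -0.0007, -0.0007], "dr": [0, 0, 0]},
  {"offset": [0, -0.0007, -0.0007], "dr": [0, 0, 0]},
  {"offset": [0, -0.0007, -0.0007], "dr": [0, 0, 0]},
  {"offset": [0, -0.0007, -0.0007], "dr": [0, 0, 0]},
  {"offset": [0, -0.0007, -0.0007], "dr": [0, 0, 0]},
  {"offset": [0, -0.0007, -0.0007], "dr": [0, 0, 0]},
  {"offset": [0, -0.0007, -0.0007], "dr": [0, 0, 0]},
  {"offset": [0, -0.0007, -0.0007], "dr": [0, 0, 0]},
  {"offset": [0, -0.0007, -0.0007], "dr": [0, 0, 0]},
  {"offset": [0, -0.0007, -0.0007], "dr": [0, 0, 0]},
  {"offset": [0, -0.0007, -0.0007], "dr": [0, 0, 0]},
])

```text
time_s: 18.45
position: [0.659, -0.0556, 0.2889]
tcp_rot: [[-0.275, 0.913, -0.3], [0.961, 0.261, -0.087], [-0.001, -0.312, -0.95]]
force: [-4.7, -2.4, 4.2]
opening: 0.154
grasp_force: 30.0
```

```bash
python3 ang.py
```

```text
18.45 [ 0.65899688 -0.05559953  0.28886328] [-4.69256122 -2.44054884  4.20512971] [-0.5150359   1.03078943  0.04717481] 0.15351803644380482 29.99986231327057 [-10.7  38.5  57.7  -8.2 100.1 -27. ]
radius 0.20055993194759375 (.1978) lid deg 45.278950946709216
40 [array([357., 172.]), array([258., 159.])]
45 [array([356., 169.]), array([255., 155.])]
50 [array([354., 166.]), array([252., 152.])]
```

View pics/s4c.png

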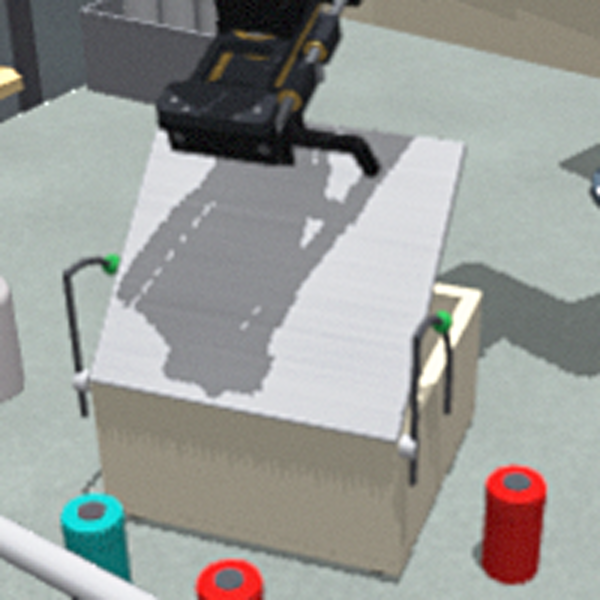

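The crop shows the lid level with the green balls at (112,263) and (442,322), its corner at (465,143), held firmly and stationary at about 45 degrees.

```bash
python3 -c "
from rig import ticket
print(ticket.hand_in())"
```

```text
the job is handed in; nothing more can be done
None
```

The cell stands upright on the tray floor, and the job was handed in at about 18.5 s with the gripper still holding the lid at about 45 degrees (45.3 by arm position).

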